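# Set the specimen angle on the rotary stage and start the scan

### The job

Turn the dial of the rotary specimen stage by pushing its upright fin sideways with the fingers, not pinching it, until the dial's pointer lines up with the long line of the scale around it. Then press the wide button on the scan pod all the way down and let it come up again; do not press the narrow button, and leave the dial on its line. Leave every other thing on the bench where it stands.

Things in the scene. Friction and masses are not known exactly. Their poses are not given: they have to be found in the camera images.
- dial_centre (a point): on the vertical turning axis of the stage's dark steel dial, at the height of its flat top, 48 mm above the bench. The dial is a disc 148 mm across, 10 mm thick. A glass slide with clips (within 25 mm of the axis, up to 4 mm above the dial's top) is fixed on its middle. The point's x axis points to the pointer
- stage: the rotary stage's grey round foot, 224 mm across, 26 mm high, fixed to the bench; origin at the centre of its underside. On it lies the fixed aluminium scale ring (216 mm across, top 38 mm above the bench), and the dial turns on top of that
- index_tip (a point): end of the dial's pointer, a black tongue 8 mm wide that lies just over the scale ring, with a white line 4 mm wide leading to it across the dial; this point is 83 mm from the dial's axis and turns with the dial
- target_line (a point): inner end of the one long, thick radial line on the scale ring (22 mm long, 4 mm wide; the other 35 lines, 10 degrees apart, are 8 mm long), 83 mm from the dial's axis, fixed. Lined up means that index_tip is at this point. The pointer always starts 0.4 to 2.7 rad counter-clockwise (from above) of this line
- fin_top (a point): point 34 mm above the dial's top in the middle of the fin that stands upright on the dial, across the axis from the pointer: an aluminium plate standing radially, 29 to 69 mm from the axis, 16 mm thick, its sides rising 30 mm above the dial's top and its middle ridge (6 mm thick) 34 mm. Its two sides are dial_c0 and dial_c1
- dial (a joint): turn of the dial, rad, counter-clockwise from above positive, stops at -3 and 3; stays where it is left; friction 0.12 N m (about 2.5 N at the middle of the fin)
- start_top (a point): middle of the top of the wide push button, 38 mm across, on the scan pod, a white box 95 x 165 x 26 mm fixed to the bench; pressed straight down
- start (a joint): how far the wide button is down, m: 0 up, 0.006 fully down; sprung, 5 N at fully down
- clear (a joint): how far the narrow button (16 mm across, 85 mm from the wide one on the same pod) is down, m: 0 up, 0.006 fully down; to be left alone
- vial: bystander: small capped jar, 22 mm across, 46 mm high; origin at the centre of its underside
- objective: bystander: steel microscope objective standing on its flange, 34 mm across, 44 mm high; origin at the centre of its underside
- petri: bystander: shallow white dish, 80 mm across, 16 mm high; origin at the centre of its underside
- slidebox: bystander: closed slide box 85 x 110 x 30 mm; origin at the centre of its underside
- dropper: bystander: amber bottle 34 mm across, 75 mm high; origin at the centre of its underside
- driver: bystander: screwdriver lying flat, 150 mm long; origin at the centre of its underside
- beaker: bystander: white beaker 60 mm across, 65 mm high; origin at the centre of its underside
Not all that is in view belongs to the job. Of the things like the stage, leave any that is purple; of the rest the larger one is meant.

How it is judged (in metres and radians):
On the way, in this order (a step that is already met when the one before it is completed fails the run):
1. the pointer has been turned to the long scale line and the dial is at rest (horizontal distance between index_tip and target_line below 0.004 m and velocity of joint dial between -0.03 and 0.03 rad/s), for 0.2 s.
2. the wide button is fully pressed, with the pointer on the line (value of joint start above 0.0045 m and horizontal distance between index_tip and target_line below 0.004 m), for 0.05 s.
At the end, for the whole second after the job is handed in: The pointer's tip is within 4 mm (2.8 degrees) of the inner end of the long scale line, the dial is at rest, the wide button has been pressed (at least 4.5 of its 6 mm) and both buttons are up again (all of step 1 and value of joint each of start, clear below 0.0015 m); the robot touches nothing.
It fails at once if the fin is pinched (both of its sides pressed by the fingers at once) (contact force between the fingers and dial_c0 above 0.5 N and contact force between the fingers and dial_c1 above 0.5 N).
It fails at once if the wide button is pressed while the pointer is off the line (value of joint start above 0.003 m and horizontal distance between index_tip and target_line above 0.006 m).
It fails at once if the narrow button is pressed (value of joint clear above 0.003 m).
It fails at once if a bystander is lifted, or shifted by more than 20 mm (distance of any of vial, objective, petri, slidebox, dropper, driver, beaker from where it was at the start of the episode above 0.02 m).
It also fails if it takes over 58 s, if anything falls off the work surface, if the arm or the gripper's body presses on something with over 40 N, if the wrist force passes 120 N, or if a joint passes its speed limit or range.

### The arm

A 6-joint arm with a two-finger parallel gripper is mounted at the origin on the work surface. World frame = base frame: x ahead of the robot, y to its left, z up, the work surface at z = 0. Lengths are in mm, angles in degrees, forces in N, time in s.
With the tool pointing down it reaches from about 350 to 925 mm from the base axis. Payload 6.4 kg.
Tool frame: the origin (TCP) lies between the finger pads; the fingertips stand 14 mm ahead of it and the grasp point (between the pads) lies 5 mm behind it; z points along the fingers, y is the line along which they close (so a half turn about z gives the same grasp; the last joint's range is limited). The gripper opens to 85 mm and grips with 20 to 120 N. Pads are 22 mm wide; open, the fingers measure 114 mm over their backs; the gripper's body (76 mm by 85 mm) begins 54 mm behind the grasp point. The pads swing forward as they close: fully open they stand 13 mm farther back than shut.
Start: joints at [-85.434, 14.043, 89.255, -0, 76.702, -9.975], TCP at [163.209, -629.188, 245.29] pointing down, gripper open.
Joint ranges: [-179.41, 179.41], [-58.25, 129.5], [7.25, 145.43], [-54.29, 234.29], [11.92, 165.04], [-157.13, 157.13]. Speed limits (degrees/s): [147.25, 147.25, 180, 180, 180, 180].

### API

Orientations are given as [roll, pitch, yaw] about the fixed x, y, z axes, in that order (R = Rz(yaw) Ry(pitch) Rx(roll)).
In Python, from rig import ctrl gives the robot as it stands.
- The arm moves only by the tool servo_tool, never from a script. Its argument "deltas" is one flat list of numbers, 7 for each row, row after row: the shift along the tool's x, y, z in cm, then the turn, a rotation vector about the tool's x, y, z in rad, then the opening, from 0 (shut) to 1 (fully open). In form: [x, y, z, rx, ry, rz, grip, x, y, z, rx, ry, rz, grip, ...]. A call has exactly 5 rows; each row is the pose to reach, as a shift and turn from the pose commanded when the call began, along the tool's axes at that moment; what a row does not reach only later rows make up. A row lasts 1/8 s, in which the tool goes at most 62.5 mm and 10.7 degrees, less where a joint would pass 70% of its speed; a pose out of reach is approached as far as the arm can. A call with a gripper value outside its range is refused whole. The fingers move at their own pace and stop on an object; "newtons" is the grip in N (left out, the last holds). Time passes only in rows, so rows that repeat a pose let the fingers close, or fill a call up. It gives the time, the measured TCP pose, the force, the opening and the grip force at its end, in the units of the state.
- ctrl.observe(): the state, without advancing time (a new reading comes with each control period).
- ctrl.read_camera(name): name is "side" or "top" or "wrist"; returns the picture (420x560x3 uint8, blue, green, red); there is no depth.
- ctrl.get_calibration(name): a dict with "fx", "fy", "cx", "cy" (pixels), "cam_to_world" (4x4, takes a point from camera to world coordinates); the wrist camera has in their place "hand_eye" (4x4, takes a point from camera to tool coordinates, whose origin is the TCP and whose axes are the flange's). Camera axes: x right, y up, looking along -z (the intrinsics and any distortion apply to the point x, -y, -z); pixel columns grow to the right and rows downward; lengths in mm; the calibration is good to about 2 mm. A picture is of the moment at which its call begins: read the wrist's pose just before it. get_calibration takes no time and is no camera call.
- ctrl.sign_off(): hands the job in; it is judged then, once.
Trained networks look in the newest picture that a camera, given by its name, has taken for a name from the list of things; names that differ only in an ending like _2 or _b are one class to them, and where a whole thing is asked for, a point or a joint stands for the part that bears it (a point fixed in the world has none). Each returns a list of dicts, best first, with "conf" (0 to 1); they miss things now and then, are a little off and sometimes report something else, mostly with a low value. They report only what shows in the picture. A call takes as long as a camera call. They do not tell look-alikes from the thing itself.
- ctrl.recognise(camera, query): "point" ([x, y, z] in mm, in world coordinates, good to about 4 mm: the middle of the surface that is visible of it).
- ctrl.regions_of(camera, query): "region" (420x560 bool, what is visible of it).
- ctrl.place_of(camera, query): "point" ([x, y, z] in mm, in world coordinates, good to about 4 mm: a listed point, or the origin of a listed thing).
The state is a dict: "clock": time; "qpos": joint angles; "qd": joint speeds; "effort": joint torques, N m; "tool_pos": TCP position; "ee_rot": TCP orientation; "contact_force": force on the tool from outside, world axes, zero at the start; "moment": the same for the moment, N m; "gripper_width": opening from 0.0 (shut) to 1.0 (fully open); "grip_force": force on a finger pad.
Only numpy, scipy, OpenCV 4.12 (cv2) and the standard library are available. Lean on these libraries where they do the work, as an engineer would, in place of code of your own. Each camera call takes 0.05 s, during which the arm holds its last target. There are 200 camera calls.

## Working session

There is one attempt and no reset: what is moved stays moved. The work goes in short steps, Python scripts to look and compute and a tool call to move; the robot and the scene stay as the last step left them, time stands still between calls to the robot, and variables do not carry over. Pictures are saved under pics/ and viewed, at most 10 in all, crops included, and the job is handed in when it is done.

Besides the shell and the picture viewer there is one more tool, called after "Call:" in YAML: its name, and indented under it one key for each argument. servo_tool: Moves the arm, as the interface text tells. Its arguments: {"type":"object","properties":{"deltas":{"type":"array","items":{"type":"number"}},"newtons":{"type":"number"}},"required":["deltas"]}

```bash
ls; mkdir -p pics; python3 - <<'E'
from rig import ctrl
import cv2, numpy as np
s=ctrl.observe(); print(s['clock'],s['tool_pos'],s['ee_rot'])
for c in ['top','side']:
    im=ctrl.read_camera(c); cv2.imwrite(f'pics/{c}0.png',im)
    print(c,{k:np.round(v,3).tolist() for k,v in ctrl.get_calibration(c).items()})
    for q in ['dial_centre','index_tip','target_line','fin_top','start_top','stage','clear','vial','objective','petri','slidebox','dropper','driver','beaker']:
        try: print(q,[(np.round(d['point']).tolist(),round(d['conf'],2)) for d in ctrl.place_of(c,q)[:4]])
        except Exception as e: print(q,e)
E
```

```text
pics
0.0 [ 163.17800444 -628.63061831  244.17304906] [-1.79891093e+02 -1.96158858e-02  1.45436754e+01]
top {'fx': 402.364, 'fy': 402.364, 'cx': 271.174, 'cy': 210.799, 'cam_to_world': [[0.019, 0.999, -0.043, 460.279], [-1.0, 0.019, 0.002, 24.865], [0.003, 0.043, 0.999, 1140.567], [0.0, 0.0, 0.0, 1.0]]}
dial_centre [([258.0, -238.0, 37.0], 0.98), ([552.0, -190.0, 46.0], 0.68)]
index_tip [([591.0, -114.0, 38.0], 0.93), ([316.0, -246.0, 33.0], 0.91), ([373.0, 183.0, 38.0], 0.75), ([755.0, -154.0, -1.0], 0.33)]
target_line [([620.0, -230.0, 39.0], 0.9)]
fin_top [([530.0, -234.0, 82.0], 0.75), ([218.0, -236.0, 62.0], 0.67)]
start_top [([516.0, 206.0, 48.0], 0.65)]
stage [([297.0, 182.0, 1.0], 0.85), ([256.0, -242.0, 2.0], 0.77), ([550.0, -190.0, -1.0], 0.75)]
clear it knows: beaker, dial_centre, driver, dropper, fin_top, index_tip, objective, petri, slidebox, stage, start_top, target_line, vial
vial [([527.0, -14.0, 1.0], 0.54), ([552.0, -186.0, -2.0], 0.34)]
objective [([372.0, -16.0, -2.0], 0.54)]
petri [([753.0, -154.0, -2.0], 0.72)]
slidebox [([765.0, 50.0, -0.0], 0.64)]
dropper [([72
[... 563 characters left out ...]
 -190.0, -2.0], 0.63), ([620.0, -234.0, 37.0], 0.62)]
fin_top [([532.0, -232.0, 79.0], 0.85), ([244.0, 185.0, 81.0], 0.61), ([218.0, -238.0, 62.0], 0.58)]
start_top [([518.0, 211.0, 50.0], 0.49)]
stage [([557.0, -186.0, -2.0], 0.86), ([291.0, 183.0, 1.0], 0.8), ([254.0, -241.0, 2.0], 0.71), ([528.0, -13.0, -2.0], 0.28)]
clear it knows: beaker, dial_centre, driver, dropper, fin_top, index_tip, objective, petri, slidebox, stage, start_top, target_line, vial
vial [([529.0, -13.0, 1.0], 0.61)]
objective [([368.0, -12.0, -4.0], 0.77)]
petri [([757.0, -154.0, -0.0], 0.67)]
slidebox []
dropper [([730.0, 268.0, -3.0], 0.72)]
driver [([424.0, 369.0, 2.0], 0.46)]
beaker [([420.0, -374.0, -0.0], 0.57)]
```

View pics/top0.png

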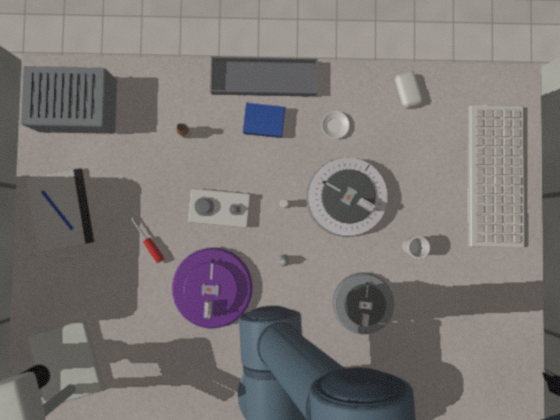

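View pics/side0.png

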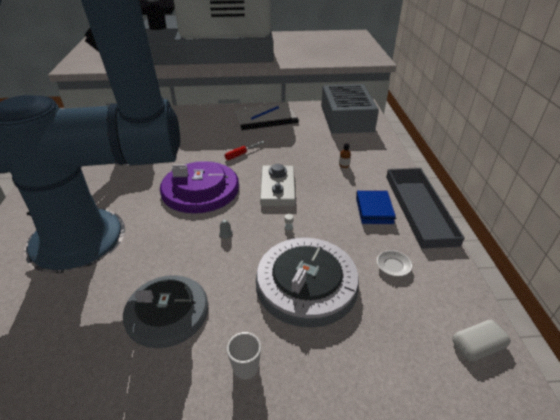

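Candidates for the stage in the top picture:
- The aluminium ring at (347,197). This is my choice, as it is the larger of the two that aren't purple.
- The purple one at (212,288), to be left alone.
- The small grey one at (364,302), which is too small.

On the pod, the wide button is at (204,206) and the narrow one at (237,209). I'll check both in one close crop.

```bash
cat > h.py <<'E'
from rig import ctrl
import cv2, numpy as np
from scipy.spatial.transform import Rotation as R
def cam(name):
    k=ctrl.get_calibration(name)
    if 'hand_eye' in k:
        s=ctrl.observe(); T=np.eye(4); T[:3,:3]=R.from_euler('xyz',s['ee_rot'],degrees=True).as_matrix(); T[:3,3]=s['tool_pos']
        k['cam_to_world']=T@np.array(k['hand_eye'])
    return k
def proj(k,p):
    T=np.linalg.inv(np.array(k['cam_to_world'])); c=T[:3,:3]@np.array(p,float)+T[:3,3]
    return np.array([k['cx']+k['fx']*c[0]/-c[2], k['cy']-k['fy']*c[1]/-c[2]])
def unproj(k,uv,z):
    T=np.array(k['cam_to_world']); d=T[:3,:3]@np.array([(uv[0]-k['cx'])/k['fx'],-(uv[1]-k['cy'])/k['fy'],-1])
    return T[:3,3]+d*(z-T[2,3])/d[2]
def warp(k,im,cx,cy,z,half,px):
    "orthorectified patch at height z: columns = -y, rows = -x, px pixels per mm"
    n=int(2*half*px); m=[(-1,-1),(-1,1),(1,1),(1,-1)]
    src=np.float32([proj(k,[cx-a*half,cy-b*half,z]) for a,b in m])
    dst=np.float32([[(b+1)/2*n,(a+1)/2*n] for a,b in m])
    return cv2.warpPerspective(im,cv2.getPerspectiveTransform(src,dst),(n,n),flags=cv2.INTER_CUBIC)
def delta(pos,yaw,ref_pos,ref_yaw):
    "tool-down target as servo row (cm, rad) from the reference pose"
    Rr=R.from_euler('xyz',[180,0,ref_yaw],degrees=True); Rt=R.from_euler('xyz',[180,0,yaw],degrees=True)
    return np.round(np.r_[Rr.inv().apply(np.array(pos,float)-ref_pos)/10,(Rr.inv()*Rt).as_rotvec()],3).tolist()
E
python3 - <<'E'
from h import *
im=cv2.imread('pics/top0.png'); k=cam('top')
a=warp(k,im,552,-190,38,125,1.6); b=warp(k,im,512,180,45,125,1.6)
cv2.imwrite('pics/crop1.png',np.hstack([a,b]))
# ring: outer circle fit at z=38
g=cv2.GaussianBlur(cv2.cvtColor(warp(k,im,552,-190,38,140,4),cv2.COLOR_BGR2GRAY),(9,9),2)
c=cv2.HoughCircles(g,cv2.HOUGH_GRADIENT,1,100,param1=80,param2=20,minRadius=410,maxRadius=460)
print([(552-(v-560)/4,-190-(u-560)/4,r/4) for u,v,r in c[0][:3]])
c=cv2.HoughCircles(g,cv2.HOUGH_GRADIENT,1,100,param1=80,param2=20,minRadius=280,maxRadius=315)
print('dial',None if c is None else [(552-(v-560)/4,-190-(u-560)/4,r/4) for u,v,r in c[0][:3]])
E
```

```text
Traceback (most recent call last):
TypeError: 'NoneType' object is not subscriptable
```

View pics/crop1.png

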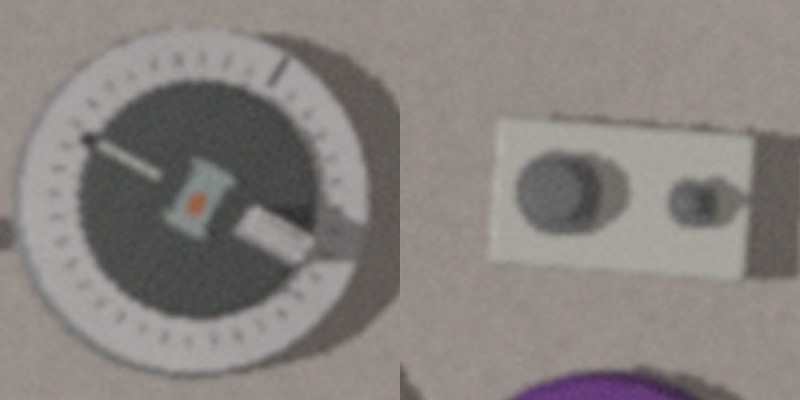

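The crop shows the aluminium stage. Its pointer is at (88,140), the long line at (274,84)-(287,58) and the fin at (275,235). The wide button is at (554,192) and the narrow one at (690,202). The network points agree, which gives C≈(551,-187), the pointer at about 61° and the line at about -33.5°.

```bash
python3 - <<'E'
from h import *
s=ctrl.observe(); p0=np.array([163.2,-629.2,245.3]); y0=14.54
p1=np.array([562,-249,150.]); y1=151
for c in range(3):
    f=lambda i:(p0+(p1-p0)*i/15, y0+(y1-y0)*i/15)
    print([delta(*f(5*c+j),*f(5*c)) for j in range(1,6)])
d=19; c=np.array([d,49])
for t in range(4,24,4):
    a=np.radians(t); print(t,round(a,3),np.round((c-np.array([[np.cos(a),-np.sin(a)],[np.sin(a),np.cos(a)]])@c)/10,2))
E
```

```text
[[3.21, -1.786, 0.635, -0.0, 0.0, -0.159], [6.42, -3.572, 1.271, -0.0, 0.0, -0.318], [9.63, -5.358, 1.906, 0.0, 0.0, -0.476], [12.839, -7.144, 2.541, -0.0, 0.0, -0.635], [16.049, -8.93, 3.177, -0.0, 0.0, -0.794]]
[[3.524, 1.037, 0.635, 0.0, 0.0, -0.159], [7.048, 2.074, 1.271, -0.0, 0.0, -0.318], [10.572, 3.11, 1.906, 0.0, 0.0, -0.476], [14.096, 4.147, 2.541, 0.0, 0.0, -0.635], [17.62, 5.184, 3.177, 0.0, 0.0, -0.794]]
[[1.731, 3.24, 0.635, 0.0, 0.0, -0.159], [3.462, 6.479, 1.271, -0.0, 0.0, -0.318], [5.194, 9.719, 1.906, 0.0, 0.0, -0.476], [6.925, 12.959, 2.541, 0.0, 0.0, -0.635], [8.656, 16.199, 3.177, 0.0, 0.0, -0.794]]
4 0.07 [ 0.35 -0.12]
8 0.14 [ 0.7  -0.22]
12 0.209 [ 1.06 -0.29]
16 0.279 [ 1.42 -0.33]
20 0.349 [ 1.79 -0.35]
```

Call:
servo_tool:
  deltas: [3.2,-1.8,0.6,0,0,-0.16,0,6.4,-3.6,1.2,0,0,-0.32,0,9.6,-5.4,1.8,0,0,-0.48,0,12.8,-7.1,2.4,0,0,-0.64,0,16.0,-8.9,3.0,0,0,-0.8,0]

```text
clock: 2.02
tool_pos: [296.5, -502.1, 215.2]
ee_rot: [180.0, 0.0, 60.7]
contact_force: [0.8, -0.8, 0.2]
gripper_width: 0.001
grip_force: 0.0
```

Call:
servo_tool:
  deltas: [3.5,1.0,0.6,0,0,-0.16,0,7.0,2.0,1.2,0,0,-0.32,0,10.5,3.0,1.8,0,0,-0.48,0,14.0,4.1,2.4,0,0,-0.64,0,17.6,5.1,3.0,0,0,-0.8,0]

```text
clock: 2.65
tool_pos: [427.9, -374.3, 185.3]
ee_rot: [180.0, 0.0, 106.5]
contact_force: [1.3, 0.0, 0.1]
gripper_width: -0.001
grip_force: 0.0
```

Call:
servo_tool:
  deltas: [1.7,3.2,0.6,0,0,-0.16,0,3.4,6.4,1.2,0,0,-0.32,0,5.2,9.7,1.8,0,0,-0.48,0,6.9,12.9,2.4,0,0,-0.64,0,8.7,16.2,3.0,0,0,-0.79,0]

```text
clock: 3.28
tool_pos: [559.2, -245.5, 155.3]
ee_rot: [-180.0, 0.0, 151.8]
contact_force: [-0.2, 0.1, 0.1]
gripper_width: 0.0
grip_force: 0.0
```

```bash
python3 - <<'E'
from h import *
s=ctrl.observe(); print(s['tool_pos'],s['ee_rot']); k=cam('wrist'); im=ctrl.read_camera('wrist'); cv2.imwrite('pics/w1.png',im)
for q in ['dial_centre','fin_top','index_tip','target_line']: print(q,[(np.round(d['point'],1).tolist(),round(d['conf'],2)) for d in ctrl.place_of('wrist',q)[:3]])
E
```

```text
[ 559.19157217 -245.48963631  155.27287723] [-1.79993320e+02  2.22556098e-02  1.51760515e+02]
dial_centre [([558.5, -184.1, 48.0], 0.64)]
fin_top [([526.7, -230.2, 87.3], 0.81)]
index_tip [([588.2, -114.7, 35.2], 0.67)]
target_line [([623.2, -235.1, 43.7], 0.72)]
```

View pics/w1.png

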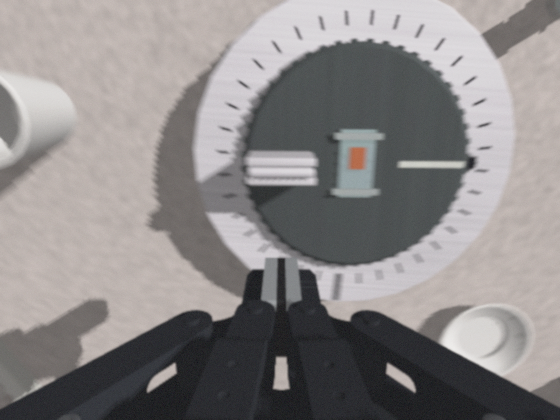

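The wrist picture shows the fin at (282,168), lying horizontal, with the fingers at (282,265) squarely beside it on the correct (counter-clockwise) side. The pointer is at (470,163) and the long line at (337,288), so about 94° clockwise remain. I'll descend now.

Call:
servo_tool:
  deltas: [0,0,1.8,0,0,0,0,0,0,3.6,0,0,0,0,0,0,5.4,0,0,0,0,0,0,7.2,0,0,0,0,0,0,8.0,0,0,0,0]

```text
clock: 4.15
tool_pos: [557.5, -245.9, 73.2]
ee_rot: [180.0, -0.1, 151.5]
contact_force: [-0.8, 0.1, -1.1]
gripper_width: -0.001
grip_force: 0.0
```

Call:
servo_tool:
  deltas: [0.4,0,0,0,0,0,0,0.8,0,0,0,0,0,0,1.2,0,0,0,0,0,0,1.5,0,0,0,0,0,0,1.6,0,0,0,0,0,0]

```text
clock: 4.78
tool_pos: [544.8, -239.0, 75.9]
ee_rot: [-180.0, 0.1, 151.5]
contact_force: [3.6, -1.4, -0.1]
gripper_width: -0.001
grip_force: 1.4
```

Call:
servo_tool:
  deltas: [0.35,-0.12,0,0,0,0.07,0,0.7,-0.22,0,0,0,0.14,0,1.06,-0.29,0,0,0,0.21,0,1.42,-0.33,0,0,0,0.28,0,1.79,-0.35,0,0,0,0.35,0]

```text
clock: 5.4
tool_pos: [527.8, -233.6, 75.9]
ee_rot: [179.9, 0.2, 131.3]
contact_force: [2.3, -1.1, -0.8]
gripper_width: -0.002
grip_force: 1.3
```

Call:
servo_tool:
  deltas: [0.35,-0.12,0,0,0,0.07,0,0.7,-0.22,0,0,0,0.14,0,1.06,-0.29,0,0,0,0.21,0,1.42,-0.33,0,0,0,0.28,0,1.79,-0.35,0,0,0,0.35,0]

```text
clock: 6.02
tool_pos: [513.3, -222.7, 76.0]
ee_rot: [179.9, 0.2, 111.2]
contact_force: [2.3, -1.5, -1.3]
gripper_width: -0.003
grip_force: 1.3
```

```bash
cat > m.py <<'E'
from h import *
C=np.array([551,-187.])
s=ctrl.observe(); p=s['tool_pos']; y=np.radians(s['ee_rot'][2]); v=C-p[:2]
print('t',s['clock'],'centre in tool x,y',v@[np.cos(y),np.sin(y)],v@[np.sin(y),-np.cos(y)],'yaw',s['ee_rot'][2])
ang=lambda q:np.degrees(np.arctan2(*(np.array(q)[:2]-C)[::-1]))
for c in ['top','wrist','side']:
    im=ctrl.read_camera(c); cv2.imwrite(f'pics/{c}_{s["clock"]:.2f}.png',im)
    for q in ['fin_top','index_tip','target_line']:
        for d in ctrl.place_of(c,q):
            if np.hypot(*(d['point'][:2]-C))<110: print(c,q,np.round(d['point'],0),round(ang(d['point']),1),round(d['conf'],2))
E
python3 m.py
```

```text
t 6.025 centre in tool x,y 19.67155261991686 48.06780552020869 yaw 111.22422898699813
top fin_top [ 505. -209.   82.] -154.9 0.91
top index_tip [ 629. -158.   37.] 20.1 0.96
top target_line [ 618. -234.   44.] -35.1 0.78
top target_line [ 552. -189.   46.] -54.8 0.19
wrist fin_top [ 506. -207.   88.] -156.0 0.87
wrist index_tip [ 630. -162.   36.] 17.8 0.73
wrist target_line [ 624. -233.   42.] -32.0 0.64
side fin_top [ 513. -201.   80.] -159.6 0.65
side index_tip [ 625. -162.   42.] 19.0 0.85
side target_line [ 624. -233.   42.] -32.3 0.75
```

Call:
servo_tool:
  deltas: [0.35,-0.12,0,0,0,0.07,0,0.7,-0.22,0,0,0,0.14,0,1.06,-0.29,0,0,0,0.21,0,1.42,-0.33,0,0,0,0.28,0,1.79,-0.35,0,0,0,0.35,0]

```text
clock: 7.25
tool_pos: [502.8, -206.9, 75.4]
ee_rot: [180.0, 0.0, 91.2]
contact_force: [1.3, -3.1, 0.7]
gripper_width: -0.002
grip_force: 1.3
```

Call:
servo_tool:
  deltas: [0.35,-0.12,0,0,0,0.07,0,0.7,-0.22,0,0,0,0.14,0,1.06,-0.29,0,0,0,0.21,0,1.42,-0.33,0,0,0,0.28,0,1.79,-0.35,0,0,0,0.35,0]

```text
clock: 7.88
tool_pos: [498.6, -189.1, 75.3]
ee_rot: [-180.0, 0.0, 71.1]
contact_force: [0.9, -3.3, 1.4]
gripper_width: 0.001
grip_force: 1.3
```

Call:
servo_tool:
  deltas: [0.17,-0.06,0,0,0,0.035,0,0.35,-0.12,0,0,0,0.07,0,0.52,-0.17,0,0,0,0.105,0,0.7,-0.22,0,0,0,0.14,0,0.7,-0.22,0,0,0,0.14,0]

```text
clock: 8.5
tool_pos: [498.4, -181.4, 75.0]
ee_rot: [-179.9, 0.0, 63.3]
contact_force: [0.8, -2.0, 1.2]
gripper_width: 0.001
grip_force: 1.0
```

```bash
python3 m.py; python3 - <<'E'
from h import *
import glob
f=max(glob.glob('pics/top_*.png'),key=lambda s:float(s[8:-4])); w=f.replace('top','wrist')
a=warp(cam('top'),cv2.imread(f),590,-205,38,85,2.35); b=warp(cam('wrist'),cv2.imread(w),590,-205,38,85,2.35)
cv2.imwrite('pics/crop2.png',np.hstack([a,b]))
E
```

```text
t 8.5 centre in tool x,y 18.620799210152775 49.481540375844155 yaw 63.28682929866554
top fin_top [ 507. -169.   81.] 157.8 0.69
top fin_top [ 552. -187.   43.] -18.4 0.62
top index_tip [ 625. -226.   38.] -28.0 0.73
top target_line [ 617. -233.   36.] -35.2 0.78
top target_line [ 552. -188.   -1.] -56.3 0.5
wrist fin_top [ 504. -164.   87.] 154.1 0.76
wrist target_line [ 628. -233.   46.] -30.7 0.82
side fin_top [ 514. -166.   80.] 150.7 0.84
side index_tip [ 622. -228.   39.] -29.9 0.84
side target_line [ 622. -233.   40.] -32.8 0.82Traceback (most recent call last):
  File "<stdin>", line 3, in <module>
  File "<stdin>", line 3, in <lambda>
ValueError: could not convert string to float: '_8.50'
```

```bash
cat > crop.py <<'E'
from h import *
import sys
t,o=sys.argv[1:]
g=[warp(cam(c),cv2.imread(f'pics/{c}_{t}.png'),610,-225,38,50,4) for c in ['top','side']]
cv2.imwrite(f'pics/{o}.png',np.hstack(g))
E
python3 crop.py 8.50 crop2
```

```text
(no output)
```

View pics/crop2.png

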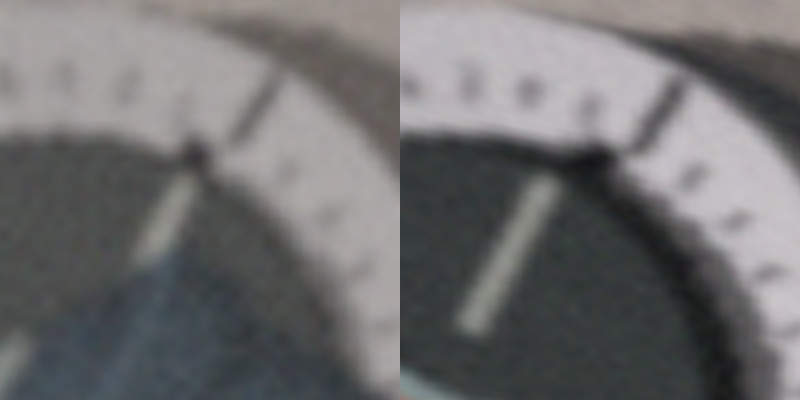

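Both views (4 px/mm) show the pointer tip at (198,152) / (610,153). The inner end of the long line is at (237,143) / (640,148), so 4–5° clockwise remain. I'll nudge it 3.5° and look again.

Call:
servo_tool:
  deltas: [0.1,-0.04,0,0,0,0.02,0,0.2,-0.07,0,0,0,0.04,0,0.31,-0.11,0,0,0,0.06,0,0.31,-0.11,0,0,0,0.06,0,0.31,-0.11,0,0,0,0.06,0]

```text
clock: 9.72
tool_pos: [499.2, -178.0, 75.1]
ee_rot: [-180.0, -0.0, 59.8]
contact_force: [-2.4, -1.1, -1.2]
gripper_width: -0.0
grip_force: 0.8
```

```bash
python3 m.py; ls pics; python3 crop.py $(ls pics/top_* | sed 's/.*top_//;s/.png//' | sort -n | tail -1) crop3
```

```text
t 9.725 centre in tool x,y 18.287989723334675 49.32096115570034 yaw 59.80963963179331
top fin_top [ 511. -166.   79.] 152.1 0.82
top index_tip [ 622. -232.   37.] -32.3 0.73
top target_line [ 616. -234.   37.] -35.5 0.87
wrist fin_top [ 509. -163.   89.] 149.9 0.95
wrist target_line [ 626. -236.   42.] -33.0 0.73
side fin_top [ 515. -160.   81.] 142.5 0.57
side index_tip [ 618. -234.   43.] -34.9 0.92
side index_tip [ 553. -190.   -3.] -59.3 0.49
side target_line [ 624. -233.   39.] -32.0 0.7
crop1.png
crop2.png
side0.png
side_6.03.png
side_8.50.png
side_9.72.png
top0.png
top_6.03.png
top_8.50.png
top_9.72.png
w1.png
wrist_6.03.png
wrist_8.50.png
wrist_9.72.png
```

View pics/crop3.png

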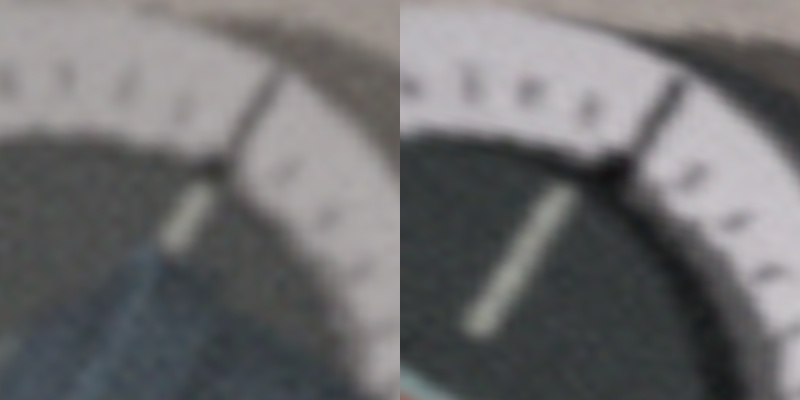

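The tip is now at (217,162) / (622,163), against the line's inner end at (237,142) / (640,148). The sideways gap is about 1.6 mm, or 1.1°. I'll nudge it another 1°, back off, then rise.

Call:
servo_tool:
  deltas: [0.05,-0.02,0,0,0,0.01,0,0.1,-0.03,0,0,0,0.02,0,0.1,-0.03,0,0,0,0.02,0,0.1,-0.03,0,0,0,0.02,0,0.1,-0.03,0,0,0,0.02,0]

```text
clock: 10.95
tool_pos: [499.7, -177.4, 75.5]
ee_rot: [180.0, 0.0, 58.7]
contact_force: [-1.3, -3.0, 0.7]
gripper_width: 0.0
grip_force: 1.3
```

Call:
servo_tool:
  deltas: [-0.3,0,0,0,0,0,0,-1.0,0,0,0,0,0,0,-1.5,0,-1,0,0,0,0,-1.5,0,-4,0,0,0,0,-1.5,0,-9,0,0,0,0]

```text
clock: 11.58
tool_pos: [490.4, -189.6, 165.2]
ee_rot: [-179.8, -0.0, 58.6]
contact_force: [0.2, -0.6, -0.4]
gripper_width: -0.002
grip_force: 0.0
```

Call:
servo_tool:
  deltas: [-5,0,0,0,0,0,0,-10,0,0,0,0,0,0,-10,0,0,0,0,0,0,-10,0,0,0,0,0,0,-10,0,0,0,0,0,0]

```text
clock: 12.2
tool_pos: [440.1, -274.7, 165.3]
ee_rot: [-180.0, -0.0, 58.7]
contact_force: [-0.2, -0.2, -0.4]
gripper_width: 0.001
grip_force: 0.0
```

```bash
python3 m.py; t=$(ls pics/top_* | sed 's/.*top_//;s/.png//' | sort -n | tail -1); python3 crop.py $t crop4; python3 - <<'E'
from h import *
for c in ['wrist','top','side']: print(c,[(np.round(d['point'],1),round(d['conf'],2)) for d in ctrl.place_of(c,'start_top')])
E
```

```text
t 12.2 centre in tool x,y 132.51792213330518 49.29669560975191 yaw 58.73353129232445
top fin_top [ 512. -166.   79.] 151.3 0.89
top index_tip [ 620. -234.   37.] -34.7 0.86
top target_line [ 618. -235.   41.] -35.4 0.82
wrist fin_top [ 550. -186.    2.] 156.8 0.63
wrist index_tip [ 623. -235.   35.] -33.7 0.56
wrist index_tip [ 552. -188.   -0.] -33.7 0.2
wrist target_line [ 626. -232.   42.] -30.8 0.76
side fin_top [ 517. -160.   79.] 141.9 0.72
side index_tip [ 618. -232.   40.] -33.7 0.83
side target_line [ 622. -234.   38.] -33.4 0.84
wrist []
top [(array([519.1, 205.5,  49.1]), 0.62)]
side [(array([520.4, 210.1,  51.8]), 0.41)]
```

View pics/crop4.png

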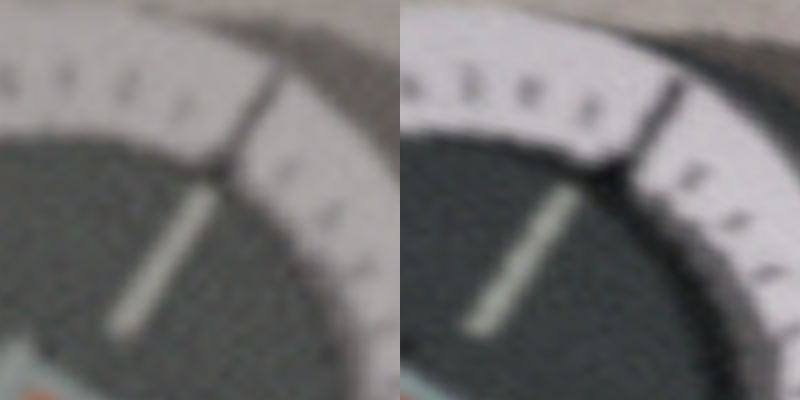

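```bash
python3 - <<'E'
from h import *
im=cv2.imread('pics/wrist_12.20.png'); k=cam('wrist')
print(proj(k,[621,-233,38]))
u,v=proj(k,[600,-220,40]).astype(int); u=np.clip(u,90,470);v=np.clip(v,75,345)
cv2.imwrite('pics/crop5.png',cv2.resize(im[v-75:v+75,u-90:u+90],None,fx=4,fy=4,interpolation=cv2.INTER_CUBIC))
E
```

```text
[495.21496146   4.44642689]
```

View pics/crop5.png

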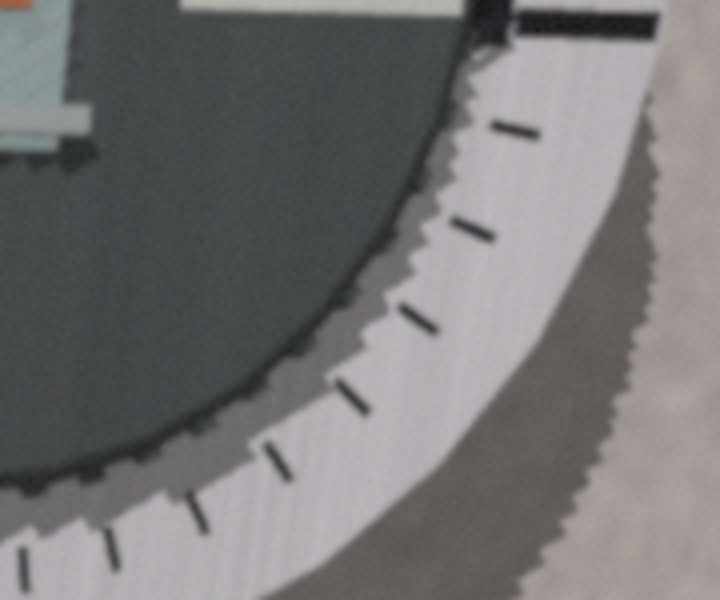

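The wrist crop cuts the pointer off at the top edge at (490,20). The long line's centre is at about y=25 and the tongue's at about y=17. I'll move 6 cm forward for a full view.

Call:
servo_tool:
  deltas: [3,0,0,0,0,0,0,6,0,0,0,0,0,0,6,0,0,0,0,0,0,6,0,0,0,0,0,0,6,0,0,0,0,0,0]

```text
clock: 13.58
tool_pos: [470.6, -224.9, 165.3]
ee_rot: [180.0, 0.0, 58.6]
contact_force: [-0.5, 0.5, 0.0]
gripper_width: 0.001
grip_force: 0.0
```

```bash
python3 - <<'E'
from h import *
k=cam('wrist'); im=ctrl.read_camera('wrist'); cv2.imwrite('pics/w6.png',im)
u,v=np.int32(proj(k,[612,-227,40])); u=np.clip(u,70,490);v=np.clip(v,52,368); print(u,v)
cv2.imwrite('pics/crop6.png',cv2.resize(im[v-52:v+53,u-70:u+70],None,fx=5.5,fy=5.5,interpolation=cv2.INTER_CUBIC))
E
```

```text
465 102
```

View pics/crop6.png

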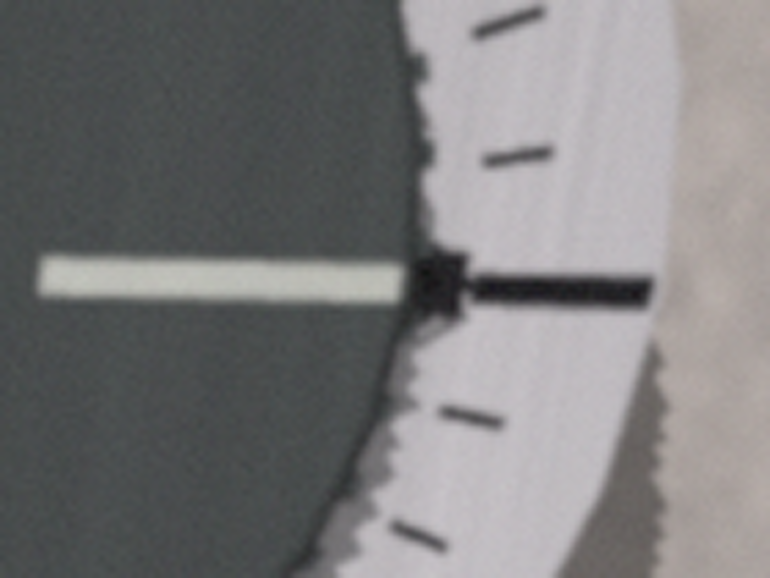

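The pointer tongue is centred at (440,286) and the long line's inner end at (475,289), at 8 px/mm. That is under 0.5 mm, so the dial is done. Next I'll move to the button at (518,207).

Call:
servo_tool:
  deltas: [5,-2.3,0,0,0,0,0,10,-4.7,0,0,0,0,0,15,-7,0,0,0,0,0,20,-9.4,0,0,0,0,0,25,-11.7,0,0,0,0,0]

```text
clock: 14.25
tool_pos: [501.1, 51.3, 165.6]
ee_rot: [180.0, -0.0, 58.6]
contact_force: [0.8, -0.9, 1.2]
gripper_width: 0.004
grip_force: 0.0
```

Call:
servo_tool:
  deltas: [5,-2.3,0,0,0,0,0,10,-4.7,0,0,0,0,0,14.4,-6.8,0,0,0,0,0,14.4,-6.8,2,0,0,0,0,14.4,-6.8,4,0,0,0,0]

```text
clock: 14.88
tool_pos: [518.2, 208.8, 125.0]
ee_rot: [180.0, -0.0, 58.7]
contact_force: [0.0, 0.1, 0.7]
gripper_width: -0.0
grip_force: 0.0
```

Call:
servo_tool:
  deltas: [0,0,2,0,0,0,0,0,0,3.5,0,0,0,0,0,0,4.5,0,0,0,0,0,0,5,0,0,0,0,0,0,5,0,0,0,0]

```text
clock: 15.5
tool_pos: [518.0, 208.4, 75.3]
ee_rot: [180.0, -0.0, 58.7]
contact_force: [0.1, -0.5, -0.4]
gripper_width: -0.0
grip_force: 0.0
```

Position is good. Pressing in steps until the force shows the button's stop.

Call:
servo_tool:
  deltas: [0,0,0.4,0,0,0,0,0,0,0.8,0,0,0,0,0,0,1.2,0,0,0,0,0,0,1.4,0,0,0,0,0,0,1.5,0,0,0,0]

```text
clock: 16.12
tool_pos: [517.7, 208.5, 60.3]
ee_rot: [-180.0, 0.0, 58.7]
contact_force: [-1.9, -0.6, 2.4]
gripper_width: -0.002
grip_force: 1.2
```

Call:
servo_tool:
  deltas: [0,0,0.1,0,0,0,0,0,0,0.2,0,0,0,0,0,0,0.3,0,0,0,0,0,0,0.4,0,0,0,0,0,0,0.5,0,0,0,0]

```text
clock: 16.75
tool_pos: [517.8, 208.5, 55.9]
ee_rot: [-180.0, 0.0, 58.7]
contact_force: [-6.1, -1.8, 14.2]
gripper_width: -0.006
grip_force: 6.6
```

14 N is well above the 5 N spring force, so the button is at its stop. I'll hold briefly, then release.

Call:
servo_tool:
  deltas: [0,0,0.05,0,0,0,0,0,0,0,0,0,0,0,0,0,-1,0,0,0,0,0,0,-4,0,0,0,0,0,0,-8,0,0,0,0]

```text
clock: 17.38
tool_pos: [517.4, 208.3, 135.3]
ee_rot: [-179.9, 0.0, 58.6]
contact_force: [1.0, 0.1, 0.2]
gripper_width: 0.003
grip_force: 0.0
```

Call:
servo_tool:
  deltas: [0,0,-3,0,0,0,0,0,0,-5,0,0,0,0,0,0,-5,0,0,0,0,0,0,-5,0,0,0,0,0,0,-5,0,0,0,0]

```text
clock: 18.0
tool_pos: [517.1, 208.3, 183.8]
ee_rot: [-179.9, 0.1, 58.7]
contact_force: [0.1, 0.4, -0.2]
gripper_width: 0.003
grip_force: 0.0
```

```bash
python3 m.py; python3 - <<'E'
from h import *
s=ctrl.observe(); print(s['clock'],s['contact_force'],s['qd'])
a=cv2.imread('pics/top_12.20.png').astype(int); b=ctrl.read_camera('top').astype(int); k=cam('top')
u,v=np.int32(proj(k,[551,-187,45])); print('dial change',np.abs(a-b)[v-45:v+45,u-45:u+45].mean(),(np.abs(a-b).max(2)[v-45:v+45,u-45:u+45]>60).sum())
for q in ['vial','objective','petri','slidebox','dropper','driver','beaker']: print(q,[np.round(d['point']) for d in ctrl.place_of('top',q)[:1]])
E
```

```text
t 18.0 centre in tool x,y -320.03808288234137 234.57059848593974 yaw 58.65612545940414
top fin_top [ 513. -165.   78.] 150.4 0.97
top index_tip [ 620. -234.   38.] -34.1 0.77
top target_line [ 620. -233.   37.] -33.4 0.82
side fin_top [ 514. -158.   80.] 142.6 0.57
side index_tip [ 621. -232.   39.] -33.0 0.85
side target_line [ 623. -230.   40.] -30.4 0.86
18.6 [-0.56760623  0.41992314  0.51333775] [-0.08510689  0.05982834  0.0025828  -0.04018627  0.02298269  0.03296314]
dial change 12.010452674897119 66
vial [array([529., -12.,   1.])]
objective [array([372., -12.,  -2.])]
petri [array([ 756., -153.,    3.])]
slidebox [array([766.,  48.,   1.])]
dropper [array([726., 273.,  -4.])]
driver []
beaker [array([ 418., -378.,    2.])]
```

```bash
python3 -c "
from rig import ctrl
print(ctrl.sign_off())"
```

```text
the job is handed in; nothing more can be done
None
```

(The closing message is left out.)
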